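# Set the inner knob of a dual-zone hob

### The job

The saucepan stands on the small inner zone of the portable hob, so turn up that zone only: turn the tall black inner knob of the double control until the white pointer on it points to the orange dot. Do not turn the silver ring round its foot or the grey timer knob beside it, and let go when done.

Things in the scene. Friction and masses are not known exactly. Their poses are not given: they have to be found in the camera images.
- simmer_knob (a joint): Turn of the inner knob, an upright black bar 42 mm long, 16 mm thick. 0: its white pointer end points to the hob's back, away from the robot, along the hob's own x; grows clockwise seen from above (rad), stops at -1.4 and 1.4. The orange dot on the black base plate lies at 0.6. Starts at -0.75 to -0.3; friction 0.05 N m, stays where it is left.
- knob_grip (a point): Point on the inner knob's upright axis at grip height. Its x points along the bar to the pointer end, z up; grip the flat sides at y = +8 and -8 mm, upright from 12 mm above (the top) to 23 mm below. Silver ring's flat top 30 mm below, hob's top 48 mm below. Dots 46 mm from the axis, 43 mm below. At the left or right end of the hob's front strip, 180 mm from the timer.
- ring_nib (a point): Blue mark on top of the silver outer ring (66 mm across, 14 mm high, round the foot of the inner knob), 32 mm from the common axis. The ring turns very easily (0.02 N m), independently of the inner knob; it must stay as it is.
- timer_mark (a point): Pointer end of the low grey timer knob (56 mm across, its top 29 mm above the hob's top), 24 mm from that knob's axis; a bystander at the other end of the hob's front strip that must not be turned.

How it is judged:
By the outcome, as a careful person would: the job done as asked, in the order asked, and still so for the second after the job is handed in, with the robot touching nothing.
It also fails if it takes over 32 s, if anything falls off the work surface, if the arm or the gripper's body presses on something with over 40 N, if the wrist force passes 120 N, or if a joint passes its speed limit or range.

### The arm

A 6-joint arm with a two-finger parallel gripper is mounted at the origin on a cart in front of the work surface, level with it; the furniture and walls round the work are solid. World frame = base frame: x ahead of the robot, y to its left, z up, the work surface at z = 0. Lengths are in m, angles in rad, forces in N, time in s.
With the tool pointing down it reaches from about 0.3 to 0.875 m from the base axis. Payload 4.2 kg.
Tool frame: the origin (TCP) lies midway between the tips of the shut fingers; the grasp point (between the pads) lies 19 mm behind it (manip.hold_point_z is the distance from the TCP to the grasp point, in m); z points along the fingers, y is the line along which they close (so a half turn about z gives the same grasp; the last joint's range is limited). The gripper opens to 85 mm and grips with 20 to 120 N. Pads are 22 mm wide; open, the fingers measure 114 mm over their backs; the gripper's body (76 mm by 85 mm) begins 54 mm behind the grasp point. The pads swing forward as they close: fully open they stand 13 mm farther back than shut.
Start: joints at [-1.354, 0.32, 1.565, -0, 1.257, -0.02], TCP at [0.135, -0.559, 0.231] pointing down, gripper open.
Joint ranges: [-3.11, 3.11], [-0.84, 2.01], [0.21, 2.61], [-1.34, 4.49], [0.05, 2.63], [-2.56, 2.56]. Speed limits (rad/s): [2.57, 2.57, 3.14, 3.14, 3.14, 3.14].

### API

Orientations are given as a unit quaternion [w, x, y, z].
In Python, from rig import monitor, camera, camera_info, order, manip gives the robot as it stands.
- The arm moves only by the tool send_rows, never from a script. Its argument "targets" is one flat list of numbers, 7 for each row, row after row: the shift along the tool's x, y, z in m, then the turn, a rotation vector about the tool's x, y, z in degrees, then the finger opening in m, from 0 to 0.0854. In form: [tx, ty, tz, wx, wy, wz, claw, tx, ty, tz, wx, wy, wz, claw, ...]. A call has exactly 8 rows; each row is the pose to reach, as a shift and turn from the pose commanded when the call began, along the tool's axes at that moment; what a row does not reach only later rows make up. A row lasts 1/10 s, in which the tool goes at most 50 mm and 8.59 degrees, less where a joint would pass 70% of its speed; a pose out of reach is approached as far as the arm can. A call with a gripper value outside its range is refused whole. The fingers move at their own pace and stop on an object; the grip force is fixed at half the most. Time passes only in rows, so rows that repeat a pose let the fingers close, or fill a call up. It gives the time, the measured TCP pose, the force, the opening and the grip force at its end, in the units of the state.
- monitor.get_obs(): the state, without advancing time (a new reading comes with each control period).
- camera(name): name is "side" or "top" or "wrist"; returns the picture (480x640x3 uint8, red, green, blue); there is no depth.
- camera_info(name): a dict with "intrinsics" (3x3 intrinsics, pixels), "extrinsics" (4x4, takes a point from camera to world coordinates). Camera axes: x right, y down, z forward; pixel columns grow to the right and rows downward; lengths in m; the calibration is good to about 2 mm. A picture is of the moment at which its call begins: read the wrist's pose just before it. camera_info takes no time and is no camera call; for the wrist camera it gives the pose at the moment of the call.
- order.sign_off(): hands the job in; it is judged then, once.
The state is a dict: "time": time; "joint_positions": joint angles; "joint_velocities": joint speeds; "tau": joint torques, N m; "position": TCP position; "eef_rot": TCP orientation; "wrist_force": force on the tool from outside, world axes, zero at the start; "wrist_torque": the same for the moment, N m; "gripper_width": finger opening in m; "finger_force": force on a finger pad.
Only numpy, scipy, OpenCV 4.12 (cv2) and the standard library are available. Lean on these libraries where they do the work, as an engineer would, in place of code of your own. Each camera call takes 0.05 s, during which the arm holds its last target. There are 200 camera calls.

## Working session

There is one attempt and no reset: what is moved stays moved. The work goes in short steps, Python scripts to look and compute and a tool call to move; the robot and the scene stay as the last step left them, time stands still between calls to the robot, and variables do not carry over. Pictures are saved under pics/ and viewed, at most 10 in all, crops included, and the job is handed in when it is done.

Besides the shell and the picture viewer there is one more tool, called after "Request:" as a command line: name --argument value ..., lists and objects as JSON in quotes. send_rows: Moves the arm, as the interface text tells. Its arguments: {"type":"object","properties":{"targets":{"type":"array","items":{"type":"number"}}},"required":["targets"]}

```bash
mkdir -p pics
python3 - <<'E'
from rig import monitor,camera,camera_info,manip
import cv2,numpy as np
for n in("top","side"):
    cv2.imwrite(f"pics/{n}0.png",camera(n)[:,:,::-1])
    i=camera_info(n);print(n,i["intrinsics"],np.round(i["extrinsics"],3))
o=monitor.get_obs();print(o["time"],o["position"],o["eef_rot"],o["gripper_width"],manip.hold_point_z)
E
```

```text
top [[499.24694907   0.         323.61112482]
 [  0.         499.24694907 238.6071557 ]
 [  0.           0.           1.        ]] [[-0.015 -0.996  0.086  0.477]
 [-0.999  0.018  0.03   0.004]
 [-0.032 -0.085 -0.996  0.982]
 [ 0.     0.     0.     1.   ]]
side [[554.57492687   0.         318.31437666]
 [  0.         554.57492687 245.44676931]
 [  0.           0.           1.        ]] [[ 1.    -0.003  0.021  0.525]
 [-0.02  -0.538  0.843 -0.692]
 [ 0.009 -0.843 -0.538  0.568]
 [ 0.     0.     0.     1.   ]]
0.1 [ 0.13479378 -0.55854796  0.23057032] [-7.79507780e-04  9.92997846e-01  1.18129854e-01 -8.22474569e-05] 0.08538009905932423 0.0187
```

View pics/top0.png

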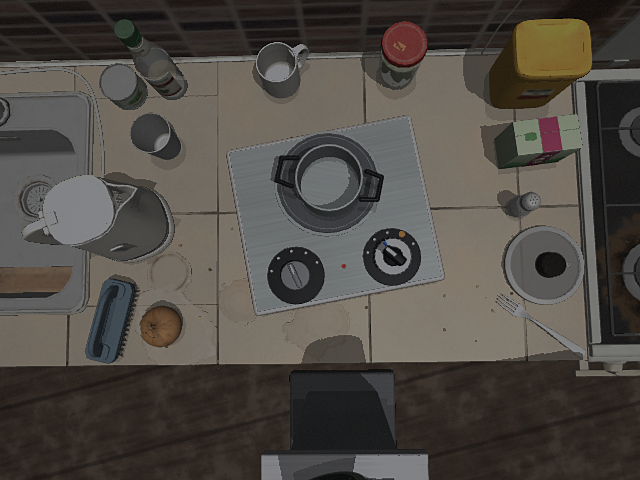

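View pics/side0.png

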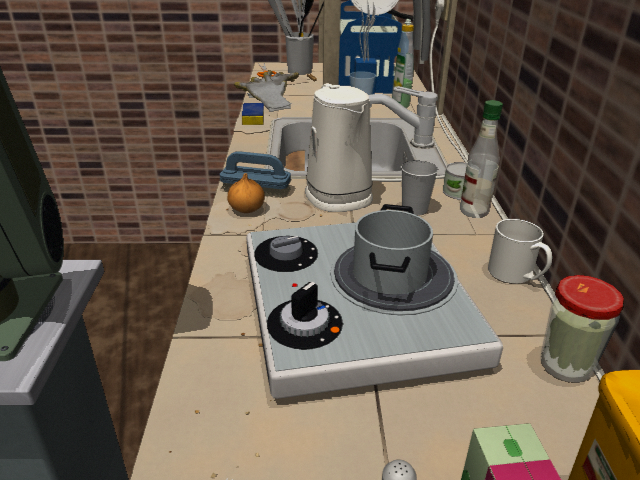

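```bash
cat > h.py <<'E'
import cv2,numpy as np
from rig import camera_info
def ray(n,px,i=None):
    i=i or camera_info(n);E=np.array(i["extrinsics"]);d=np.linalg.inv(i["intrinsics"])@[px[0],px[1],1.]
    d=E[:3,:3]@d;return E[:3,3],d/np.linalg.norm(d)
def tri(*rs):
    A=sum(np.eye(3)-np.outer(d,d) for o,d in rs);b=sum((np.eye(3)-np.outer(d,d))@o for o,d in rs)
    p=np.linalg.solve(A,b);return p,[np.linalg.norm(np.cross(p-o,d)) for o,d in rs]
def onz(r,z): return r[0]+r[1]*(z-r[0][2])/r[1][2]
def blob(img,lo,hi,box):
    x0,y0,x1,y1=box;m=cv2.inRange(cv2.cvtColor(img[y0:y1,x0:x1],cv2.COLOR_BGR2HSV),lo,hi)
    n,l,s,c=cv2.connectedComponentsWithStats(m);return [(s[k,4],c[k]+[x0,y0]) for k in np.argsort(-s[:,4]) if k and s[k,4]>3][:4]
E
python3 - <<'E'
from h import *
t=cv2.imread("pics/top0.png");s=cv2.imread("pics/side0.png")
for nm,lo,hi in(("orange",(5,150,150),(20,255,255)),("blue",(100,120,60),(130,255,255)),("red",(0,150,120),(4,255,255))):
    a=blob(t,lo,hi,(330,220,450,290));b=blob(s,lo,hi,(260,270,350,350));print(nm,a,b)
    if a and b: print(tri(ray("top",a[0][1]),ray("side",b[0][1])))
T=cv2.resize(t[220:295,340:440],None,fx=5,fy=5,interpolation=2);S=cv2.resize(s[275:350,260:350],None,fx=5,fy=5,interpolation=2)
cv2.imwrite("pics/c0.png",np.vstack([T[:, :450],S])[:600]) if 0 else cv2.imwrite("pics/c0.png",np.hstack([cv2.resize(T,(400,300)),cv2.resize(S,(400,333))[:300]]))
E
```

```text
orange [] [(np.int32(38), array([334.5       , 329.15789474]))]
blue [(np.int32(12), array([384.83333333, 242.91666667]))] [(np.int32(22), array([320.72727273, 306.81818182]))]
(array([ 0.54532352, -0.07963241,  0.07477842]), [np.float64(0.00021979172130950613), np.float64(0.00021979172130944256)])
red [(np.int32(12), array([343.5, 265.5]))] [(np.int32(12), array([294.16666667, 284.91666667]))]
(array([ 0.5062626 , -0.00401287,  0.0571447 ]), [np.float64(0.00010652705216093527), np.float64(0.0001065270521611421)])
```

View pics/c0.png

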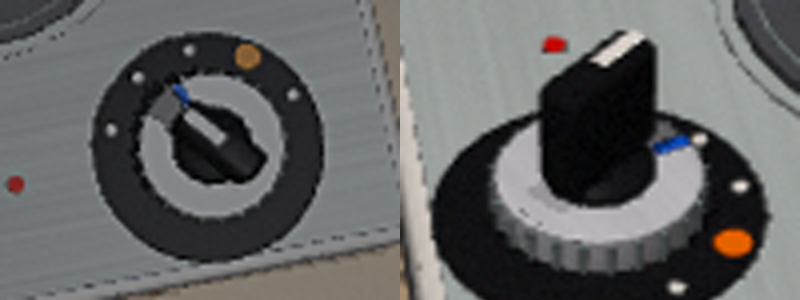

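Run:
```python
from h import *
from rig import monitor
from scipy.spatial.transform import Rotation as R
P=lambda u,v,z:onz(ray("top",(340+u/4,220+v/4)),z)
o=P(247,56,.062);c=P(208,148,.060);rc=P(218,145,.075)
print("dot",o,"plate c",c,"ring c",rc,"dist",np.linalg.norm(o-c))
a=tri(ray("top",(401.75,234)),ray("side",(334.5,329.2)));print("dot tri",a)
yaw=lambda d:np.degrees(np.arctan2(d[1],d[0]))
print("dot yaw",yaw(o-c))
print("ptr yaw",yaw(P(190,112,.117)-P(265,165,.117)),"center top",P(190,112,.117)/2+P(265,165,.117)/2)
e=P(0,0,0)*0; f1=onz(ray("top",(258,313)),.05);f2=onz(ray("top",(443,279)),.05);print("hob x yaw",yaw(f1-f2)-90)
ob=monitor.get_obs();q=ob["eef_rot"];r=R.from_quat([q[1],q[2],q[3],q[0]]);print(r.as_matrix().round(3), "tool x yaw",yaw(r.as_matrix()[:,0]))
tgt=np.array([c[0],c[1],.20]);print("shift tool",r.inv().apply(tgt-ob["position"]))
```

```text
dot [ 0.56241753 -0.11228513  0.062     ] plate c [ 0.52043324 -0.09345465  0.06      ] ring c [ 0.52101381 -0.09641819  0.075     ] dist 0.046057222484722236
dot tri (array([ 0.56292859, -0.11232148,  0.06170437]), [np.float64(0.000481712684312752), np.float64(0.00048171268431247764)])
dot yaw -24.156829766475216
ptr yaw 53.42268355556661 center top [ 0.52174996 -0.09591481  0.117     ]
hob x yaw 9.519000398914386
[[ 0.972  0.235 -0.   ]
 [ 0.235 -0.972  0.002]
 [ 0.    -0.002 -1.   ]] tool x yaw 13.568370096721557
shift tool [ 0.48398934 -0.36159135  0.03114725]
```

Request:
send_rows --targets '[0.042,-0.03,0,0,0,-5,0.085,0.084,-0.06,0,0,0,-10,0.085,0.126,-0.09,0,0,0,-15,0.085,0.168,-0.12,0,0,0,-20,0.085,0.21,-0.15,0,0,0,-25,0.085,0.252,-0.18,0,0,0,-30,0.085,0.294,-0.22,0,0,0,-35,0.085,0.324,-0.242,0,0,0,-38.5,0.085]'

```text
time: 0.9
position: [0.3906, -0.2494, 0.2311]
eef_rot: [-0.0, 0.898, 0.44, -0.0]
wrist_force: [0.7, -0.7, -0.2]
gripper_width: 0.0854
finger_force: 0.0
```

Run:
```python
from h import *
from rig import monitor
from scipy.spatial.transform import Rotation as R
ob=monitor.get_obs();q=ob["eef_rot"];r=R.from_quat([q[1],q[2],q[3],q[0]]);print(ob["position"],r.as_matrix().round(3),np.degrees(np.arctan2(*r.as_matrix()[1::-1,0])))
print("shift tool",r.inv().apply(np.array([.521,-.095,.215])-ob["position"]),ob["joint_positions"])
```

```text
[ 0.39060937 -0.24942089  0.23110444] [[ 0.613  0.79  -0.   ]
 [ 0.79  -0.613  0.   ]
 [-0.    -0.    -1.   ]] 52.22239229989584
shift tool [0.2019326  0.00846944 0.01607399] [-5.93025952e-01  1.43872239e-01  1.80297192e+00 -1.08525592e-04
  1.19521427e+00  6.63575486e-02]
```

Request:
send_rows --targets '[0.045,0.002,0.004,0,0,0,0.085,0.09,0.004,0.008,0,0,0,0.085,0.135,0.006,0.012,0,0,0,0.085,0.175,0.008,0.016,0,0,0,0.085,0.202,0.0085,0.016,0,0,0,0.085,0.202,0.0085,0.016,0,0,0,0.085,0.202,0.0085,0.016,0,0,0,0.085,0.202,0.0085,0.016,0,0,0,0.085]'

```text
time: 1.7
position: [0.5202, -0.098, 0.2151]
eef_rot: [-0.0, 0.899, 0.439, -0.001]
wrist_force: [-0.5, 0.5, 1.1]
gripper_width: 0.085
finger_force: 0.0
```

Run:
```python
from h import *
from rig import monitor,camera
ob=monitor.get_obs();print(ob["position"],ob["eef_rot"])
i=camera_info("wrist");np.savez("w1.npz",K=i["intrinsics"],E=i["extrinsics"],p=ob["position"],q=ob["eef_rot"])
w=camera("wrist")[:,:,::-1];cv2.imwrite("pics/w1.png",w);print(np.round(i["extrinsics"],3))
```

```text
[ 0.52020348 -0.09801453  0.21509737] [-7.72286120e-05  8.98700227e-01  4.38563114e-01 -5.40211478e-04]
[[ 0.788 -0.582 -0.199  0.57 ]
 [-0.615 -0.747 -0.253 -0.034]
 [-0.001  0.322 -0.947  0.358]
 [ 0.     0.     0.     1.   ]]
```

View pics/w1.png

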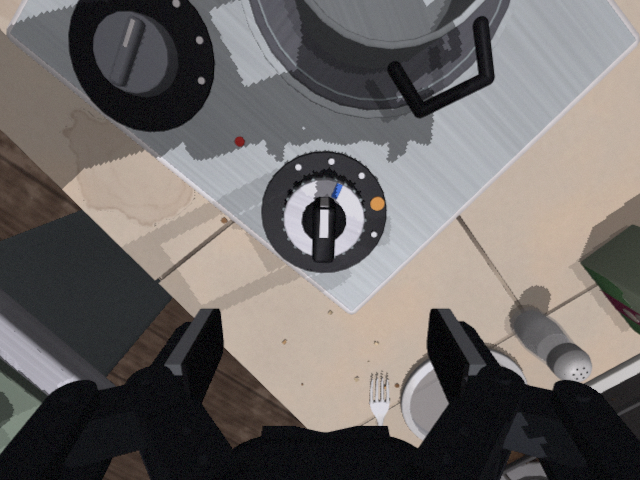

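Run:
```python
import cv2
w=cv2.imread("pics/w1.png")
cv2.imwrite("pics/c1.png",cv2.resize(w[150:275,260:390],None,fx=4,fy=4,interpolation=2))
```

```text
(no output)
```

View pics/c1.png

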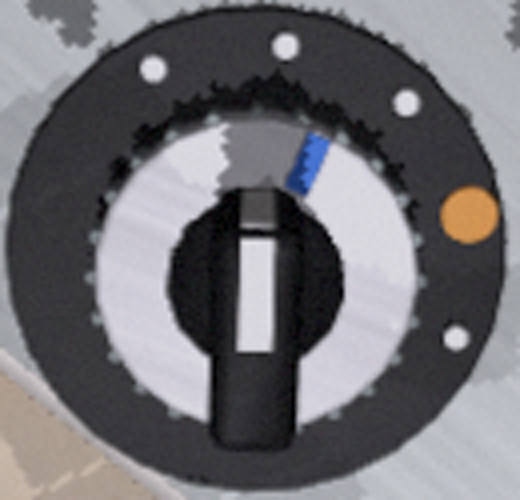

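Run:
```python
from h import *
from scipy.spatial.transform import Rotation as R
d=np.load("w1.npz");i=dict(intrinsics=d["K"],extrinsics=d["E"])
P=lambda u,v,z:onz(ray("w",(260+u/4,150+v/4),i),z)
yaw=lambda d:np.degrees(np.arctan2(d[1],d[0]))
o=P(470,215,.062);c=P(256,248,.060);rc=P(257,275,.075)
a,b=P(260,190,.117),P(255,352,.117)
l=(P(218,300,.117)-P(300,300,.117));print("width",np.linalg.norm(l), "strip len",np.linalg.norm(a-b))
print("dot",o,"plate",c,"ring",rc,"ptr",a,"dist",np.linalg.norm((o-c)[:2]),np.linalg.norm((a-rc)[:2]))
print("dot yaw",yaw(o-c),yaw(o-rc),"ptr yaw",yaw(a-b),yaw(a-rc))
q=d["q"];r=R.from_quat([q[1],q[2],q[3],q[0]]);print("tool yaw",yaw(r.as_matrix()[:,0]))
for t in ([.521,-.095],c[:2],rc[:2]):print("shift",r.inv().apply(np.array([*t,.088])-d["p"]))
mid=P(259,300,.117);print("bar lateral",r.inv().apply(mid-d["p"]))
```

```text
width 0.014239673331377252 strip len 0.028978465917531636
dot [ 0.56195575 -0.11567791  0.062     ] plate [ 0.52194829 -0.09416562  0.06      ] ring [ 0.52107848 -0.09568397  0.075     ] ptr [ 0.5380047 -0.0750029  0.117    ] dist 0.045424395350108455 0.026724585224416418
dot yaw -28.267228261503817 -26.064240759845845 ptr yaw 50.312063981493004 50.701720762912664
tool yaw 52.02450026069771
shift [ 0.00298119 -0.00114918  0.12709546]
shift [ 0.00422242 -0.00091508  0.1270942 ]
shift [ 0.00249033 -0.00066645  0.12709561]
bar lateral [ 0.00975139 -0.00023228  0.09808877]
```

```bash
python3 -c "
from rig import monitor
o=monitor.get_obs();print(o['time'],o['position'],o['eef_rot'],o['joint_velocities'].round(4) if hasattr(o['joint_velocities'],'round') else o['joint_velocities'])"
```

```text
1.75 [ 0.52025264 -0.09822222  0.21529836] [ 5.14284560e-05  8.98819914e-01  4.38318006e-01 -2.93198463e-04] [-0.0064 -0.0045 -0.003   0.0004 -0.0009  0.0007]
```

Request:
send_rows --targets '[0.001,0,0.015,0,0,1,0.05,0.002,-0.001,0.03,0,0,1,0.05,0.003,-0.001,0.045,0,0,1,0.05,0.003,-0.001,0.06,0,0,1,0.05,0.003,-0.001,0.075,0,0,1,0.05,0.003,-0.001,0.085,0,0,1,0.05,0.003,-0.001,0.085,0,0,1,0.05,0.003,-0.001,0.085,0,0,1,0.05]'

```text
time: 2.55
position: [0.5222, -0.0949, 0.1307]
eef_rot: [0.0, 0.903, 0.431, 0.0]
wrist_force: [-0.8, -0.5, -0.1]
gripper_width: 0.05
finger_force: 0.0
```

```bash
cat > st.py <<'E'
from h import *
from rig import monitor
from scipy.spatial.transform import Rotation as R
ob=monitor.get_obs();q=ob["eef_rot"];r=R.from_quat([q[1],q[2],q[3],q[0]])
print(ob["time"],np.round(ob["position"],4),"yaw",np.degrees(np.arctan2(*r.as_matrix()[1::-1,0])),"w",ob["gripper_width"],"F",np.round(ob["wrist_force"],1),ob["wrist_torque"])
print("shift",r.inv().apply(np.array([.521,-.0952,.088])-ob["position"]).round(4))
E
python3 st.py
```

```text
2.55 [ 0.5222 -0.0949  0.1307] yaw 51.02132271804652 w 0.050005624036394185 F [-0.8 -0.5 -0.1] [-0.00377571 -0.01542898 -0.03607038]
shift [-0.001  -0.0007  0.0427]
```

Well centred; descend and grip.

Request:
send_rows --targets '[0,0,0.01,0,0,0,0.05,-0.001,-0.0005,0.02,0,0,0,0.05,-0.001,-0.0005,0.03,0,0,0,0.05,-0.001,-0.0005,0.038,0,0,0,0.05,-0.001,-0.0005,0.0425,0,0,0,0.05,-0.001,-0.0005,0.0425,0,0,0,0.05,-0.001,-0.0005,0.0425,0,0,0,0.03,-0.001,-0.0005,0.0425,0,0,0,0.024]'

```text
time: 3.35
position: [0.5215, -0.0949, 0.0882]
eef_rot: [0.0, 0.902, 0.431, 0.0]
wrist_force: [-0.3, -0.9, -0.0]
gripper_width: 0.0243
finger_force: 0.0
```

```bash
python3 st.py
python3 - <<'E'
from h import *
from rig import camera
s=camera("side")[:,:,::-1];cv2.imwrite("pics/s2.png",cv2.resize(s[230:370,230:380],None,fx=4,fy=4,interpolation=2))
E
```

```text
3.35 [ 0.5215 -0.0949  0.0882] yaw 51.07261038410398 w 0.02433526473955421 F [-0.3 -0.9 -0. ] [ 0.01806873 -0.01251288  0.02528905]
shift [-0.0005 -0.0002  0.0002]
```

View pics/s2.png

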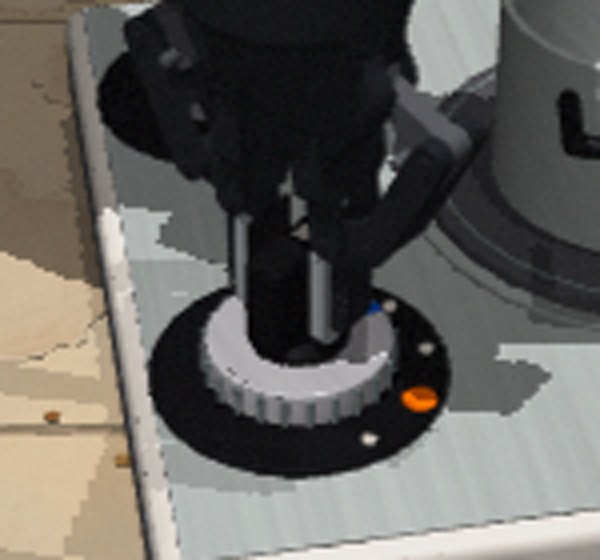

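The bar stands between both pads, fingertips clear of the ring. Close.

Request:
send_rows --targets '[0,0,0,0,0,0,0.012,0,0,0,0,0,0,0.008,0,0,0,0,0,0,0.008,0,0,0,0,0,0,0.008,0,0,0,0,0,0,0.008,0,0,0,0,0,0,0.008,0,0,0,0,0,0,0.008,0,0,0,0,0,0,0.008]'

```text
time: 4.2
position: [0.5213, -0.0948, 0.0883]
eef_rot: [0.0, 0.902, 0.431, 0.0]
wrist_force: [-0.8, 0.0, 4.6]
gripper_width: 0.0151
finger_force: 59.0
```

```bash
python3 st.py
```

```text
4.2 [ 0.5213 -0.0948  0.0883] yaw 51.06297167476125 w 0.015124548080341822 F [-0.8  0.   4.6] [ 0.11719123  0.14584593 -0.00703615]
shift [-0.0005 -0.      0.0003]
```

Request:
send_rows --targets '[0,0,0,0,0,7,0.008,0,0,0,0,0,14,0.008,0,0,0,0,0,21,0.008,0,0,0,0,0,28,0.008,0,0,0,0,0,35,0.008,0,0,0,0,0,42,0.008,0,0,0,0,0,49,0.008,0,0,0,0,0,56,0.008]'

```text
time: 5.0
position: [0.5213, -0.0947, 0.0883]
eef_rot: [0.0, 0.999, -0.045, 0.0]
wrist_force: [-0.7, 0.6, 5.3]
gripper_width: 0.0147
finger_force: 59.2
```

```bash
python3 st.py
```

```text
5.0 [ 0.5213 -0.0947  0.0883] yaw -5.204944542517158 w 0.014747623622198069 F [-0.7  0.6  5.3] [0.2233635  0.24754367 0.10115022]
shift [-0.0002  0.0005  0.0003]
```

Request:
send_rows --targets '[0,0,0,0,0,7,0.008,0,0,0,0,0,13,0.008,0,0,0,0,0,18,0.008,0,0,0,0,0,20,0.008,0,0,0,0,0,20,0.008,0,0,0,0,0,20,0.008,0,0,0,0,0,20,0.03,0,0,0,0,0,20,0.04]'

```text
time: 5.8
position: [0.5209, -0.0949, 0.0875]
eef_rot: [0.0, 0.976, -0.216, -0.0]
wrist_force: [-0.1, 0.0, 0.7]
gripper_width: 0.0395
finger_force: 0.0
```

```bash
python3 st.py
```

```text
5.8 [ 0.5209 -0.0949  0.0875] yaw -24.926041959806348 w 0.039545772104200023 F [-0.1  0.   0.7] [ 0.00139384  0.07925442 -0.00047567]
shift [ 0.0002  0.0003 -0.0005]
```

Released; rise and look.

Request:
send_rows --targets '[0,0,-0.01,0,0,0,0.045,0,0,-0.025,0,0,0,0.05,0,0,-0.045,0,0,0,0.05,0,0,-0.07,0,0,0,0.06,0,0,-0.1,0,0,0,0.085,0,0,-0.13,0,0,0,0.085,0,0,-0.13,0,0,0,0.085,0,0,-0.13,0,0,0,0.085]'

```text
time: 6.6
position: [0.5212, -0.0949, 0.2186]
eef_rot: [0.0, 0.976, -0.216, 0.001]
wrist_force: [-0.4, 0.7, -0.3]
gripper_width: 0.0847
finger_force: 0.0
```

```bash
python3 st.py
python3 - <<'E'
from h import *
from rig import camera
i=camera_info("wrist");np.savez("w2.npz",K=i["intrinsics"],E=i["extrinsics"])
w=camera("wrist")[:,:,::-1];cv2.imwrite("pics/w2.png",w)
cv2.imwrite("pics/c2.png",cv2.resize(w[150:275,260:390],None,fx=4,fy=4,interpolation=2))
E
```

```text
6.6 [ 0.5212 -0.0949  0.2186] yaw -24.93083594813077 w 0.08474660779917302 F [-0.4  0.7 -0.3] [ 0.03490015  0.0304922  -0.00036457]
shift [-0.0003  0.0004  0.1306]
```

View pics/c2.png

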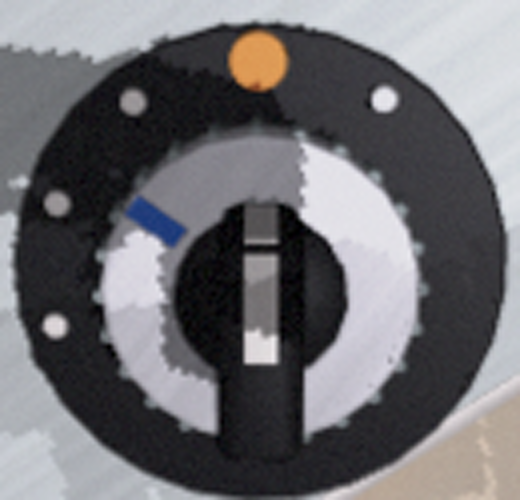

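Run:
```python
from h import *
yaw=lambda d:np.degrees(np.arctan2(d[1],d[0]))
c=np.array([.521,-.0952,0])
for k in(1,2):
    d=np.load(f"w{k}.npz");i=dict(intrinsics=d["K"],extrinsics=d["E"]);w=cv2.imread(f"pics/w{k}.png")
    for n,lo,hi,z in(("blue",(100,120,60),(130,255,255),.075),("orange",(5,90,120),(22,255,255),.062)):
        p=onz(ray("",blob(w,lo,hi,(260,150,390,275))[0][1],i),z);print(k,n,p,yaw(p-c))
P=lambda u,v,z:onz(ray("w",(260+u/4,150+v/4),i),z)
print("ptr",yaw(P(262,203,.117)-P(261,363,.117)))
```

```text
1 blue [ 0.54290013 -0.08340742  0.075     ] 28.301171645931504
1 orange [ 0.56175642 -0.11509086  0.062     ] -26.014336404681742
2 blue [ 0.54235184 -0.08227164  0.075     ] 31.19455805102692
2 orange [ 0.56135409 -0.11399783  0.062     ] -24.97714830528276
ptr -25.23256849397418
```

Request:
send_rows --targets '[-0.02,0,-0.02,0,0,0,0.085,-0.05,0.02,-0.04,0,0,0,0.085,-0.08,0.04,-0.05,0,0,0,0.085,-0.11,0.06,-0.05,0,0,0,0.085,-0.14,0.08,-0.05,0,0,0,0.085,-0.16,0.1,-0.05,0,0,0,0.085,-0.16,0.12,-0.05,0,0,0,0.085,-0.16,0.12,-0.05,0,0,0,0.085]'

```text
time: 7.45
position: [0.3237, -0.1368, 0.2669]
eef_rot: [0.0, 0.976, -0.217, -0.001]
wrist_force: [-0.0, 0.0, -0.1]
gripper_width: 0.0849
finger_force: 0.0
```

Run:
```python
from h import *
from rig import camera
for n,b in(("top",(330,220,450,290)),("side",(310,295,335,315))):
    im=camera(n)[:,:,::-1].copy();cv2.imwrite(f"pics/{n}9.png",im)
    for f in(cv2.imread(f"pics/{n}0.png"),im):
        print(n,blob(f,(100,120,60),(130,255,255),b))
a=[cv2.resize(cv2.imread(f"pics/{n}{k}.png")[y:y+75,x:x+100],(400,300),interpolation=2) for k in "09" for n,x,y in(("top",340,220),("side",255,275))]
cv2.imwrite("pics/cmp.png",np.vstack([np.hstack(a[:2]),np.hstack(a[2:])]))
```

```text
top [(np.int32(12), array([384.83333333, 242.91666667]))]
top [(np.int32(15), array([385.2       , 243.46666667]))]
side [(np.int32(22), array([320.72727273, 306.81818182]))]
side [(np.int32(14), array([322. , 306.5]))]
```

View pics/cmp.png

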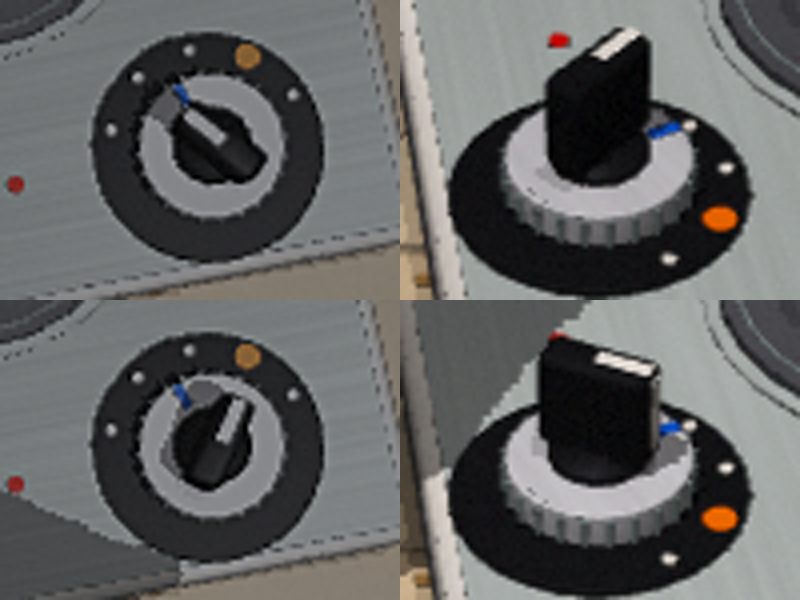

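The pointer (bottom left, about 236,400 to 247,357) aims at the orange dot. The blue mark is in the same place before and after in both views (about 181,94 and 181,394), and the gripper is clear of the hob.

```bash
python3 -c "
from rig import order
print(order.sign_off())"
```

```text
the job is handed in; nothing more can be done
None
```

The inner knob now points to the orange dot, to within about a degree by the camera. The ring looks unmoved, the arm never went near the timer, and the job was handed in with the gripper open and clear of the hob.

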